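Free the seized saw stop and set it against the bar

ROBOT

A 6-joint arm with a two-finger parallel gripper is mounted at the origin on the work surface. World frame = base frame: x ahead of the robot, y to its left, z up, the work surface at z = 0. Lengths are in m, angles in rad, forces in N, time in s.
With the tool pointing down it reaches from about 0.35 to 0.875 m from the base axis. Payload 4.2 kg.
Tool frame: the origin (TCP) lies on the front face of the gripper's body, between the roots of the fingers; the fingertips stand 73 mm ahead of it and the grasp point (between the pads) lies 54 mm ahead of it (manip.tip_extent is the distance from the TCP to the fingertips, in m); z points along the fingers, y is the direction in which the jaws open and shut (so a half turn about z gives the same grasp; the last joint's range is limited). The gripper opens to 85 mm and grips with 20 to 120 N. Pads are 22 mm wide; open, the fingers measure 114 mm over their backs; the gripper's body (76 mm by 85 mm) begins 54 mm behind the grasp point. The pads swing forward as they close: fully open they stand 13 mm farther back than shut.
Start: joints at [1.541, 0.385, 0.008, 0, -1.194, -0.259], TCP at [0.178, 0.599, 0.304] pointing down, gripper open.
Joint ranges: [-3.14, 3.14], [-1.21, 2.06], [-1.07, 1.41], [-3.16, 2.05], [-2.99, -0.16], [-3.1, 3.1]. Speed limits (rad/s): [2.79, 2.79, 3.14, 3.14, 3.14, 3.14].

INTERFACE

Orientations are given as a unit quaternion [x, y, z, w].
In Python, from bench import manip, eoat, solver, imaging gives the robot as it stands. Calls block until the motion is done:
- manip.move_ptp(position, orientation): joint-space move of the TCP to a pose.
- manip.servo_line(position, v=0.15, attitude=None): straight line of the TCP; attitude=None keeps the orientation; v is the mean speed in m/s.
- manip.move_joints(angles): joint-space move.
- eoat.set_gripper(opening, grip_force=None): finger opening in m; grip_force is the grip in N (None keeps the last); returns when the fingers have stopped.
- manip.wait(seconds).
- solver.ik(position, orientation): joint angles nearest the present ones, or None.
- manip.get_state(): the state.
- imaging.get_image(name): name is "side" or "top"; returns the picture (400x640x3 uint8, red, green, blue); there is no depth.
- imaging.get_calibration(name): a dict with "fx", "fy", "cx", "cy" (pixels), "D" ([k1, k2, p1, p2, k3] as OpenCV has them; the pictures are not rectified), "xyz" and "rotation" of the camera in the world. Camera axes: x right, y down, z forward; pixel columns grow to the right and rows downward; lengths in m; the calibration is good to about 2 mm. A picture is of the moment at which its call begins. get_calibration takes no time and is no camera call.
A pose or a line that the arm cannot do raises manip.IKError and nothing moves.
- manip.close_job(): hands the job in, once; it reports no verdict.
The state is a dict: "time_s": time; "joints": joint angles; "qd": joint speeds; "joint_torque": joint torques, N m; "eef_pos": TCP position; "tool_rot": TCP orientation; "ft_force": force on the tool from outside, world axes, zero at the start; "ft_torque": the same for the moment, N m; "width": finger opening in m.
Only numpy, scipy, OpenCV 4.12 (cv2) and the standard library are available. Lean on these libraries where they do the work, as an engineer would, in place of code of your own. Each camera call takes 0.05 s, during which the arm holds its last target.

TASK

The wing knob that clamps the sliding length stop has seized: break it loose with a short firm twist anticlockwise (seen from above) and turn it on, now easy, as far as it goes, about a third of a turn. Then slide the stop along its bed until its steel face presses lightly against the end of the steel bar, gently and without shifting the bar, and let go with the two still touching. Leave the other things on the bench alone.

Things in the scene. Friction and masses are not known exactly. Their poses are not given: they have to be found in the camera images.
- bed: Fixed plywood bed of the length stop, 120 x 400 x 30 mm (its x, y, z), with a low aluminium fence (top 56 mm above the table) along its +x edge. Origin: centre of its underside, on the table. The stop slides along the bed's own +y axis, towards the bar.
- stop: The sliding stop: a grey block 80 x 60 x 45 mm (x, y, z) standing on the bed, with the wing knob on top and a 6 mm steel plate as its +y face. Origin: centre of its underside, 30 mm above the table; axes as the bed's. It is locked to the bed until the knob has turned about 1.5 rad; then it slides along +y only (it starts at the -y end of its 150 mm travel) against about 3 N of friction and stays where it is left.
- stop_face (a point): Centre of the stop's steel +y face (80 mm wide, 45 mm tall), 30 mm along +y from the knob's axis, 52 mm above the table; axes as the bed's.
- knob_grip (a point): Middle of the wing of the black knob, on the knob's upright axis, 97 mm above the table. The wing is a bar 56 mm long, 14 mm thick and 26 mm tall, and its top is 110 mm above the table; below it is a round collar, 40 mm wide and 10 mm tall, on the stop's top at 75 mm. The point's own y axis runs along the wing, x across its thickness; at the start the wing lies along the bed's y. The knob moves along with the stop, which can be slid by holding the knob.
- knob (a joint): Angle of the knob, rad: 0 tight, growing anticlockwise seen from above, end stop at 2.1. Seized at first: over the first 0.2 rad or so its resistance builds up to 0.6 to 0.8 N m (a weak grip slips), then it gives with a snap, and past 0.4 rad it turns almost freely (0.04 N m). It stays where it is left.
- bar: Square steel bar, 40 x 150 x 40 mm, 1.3 to 2.5 kg, lying loose on the bed along the bed's y, beside the fence. Origin: centre of its underside. Its top is 70 mm above the table. A push of more than several newtons shifts it.
- bar_end (a point): Centre of the bar's end that looks to the stop, 50 mm above the table; 40 to 110 mm from the stop's face at the start. Axes as the bar's.
- wrench: Bystander: steel open-ended wrench lying flat; not to be disturbed. Origin: its underside.
- screwdriver: Bystander: screwdriver lying flat, black handle; not to be disturbed. Origin: its underside.
- offcut: Bystander: pine offcut, 50 x 110 x 38 mm; not to be disturbed. Origin: its underside.
- tape: Bystander: grey tape measure case, 66 x 34 x 60 mm; not to be disturbed. Origin: its underside.
- jar: Bystander: glass jar with a steel lid, 80 mm wide, 110 mm tall; not to be disturbed. Origin: its underside.
- can: Bystander: tin can, 70 mm wide, 100 mm tall; not to be disturbed. Origin: its underside.
- square: Bystander: carpenter's square lying flat, wooden stock 120 mm, steel blade 130 mm; not to be disturbed. Origin: its underside.
Things that resemble listed ones, but are neither listed nor needed, are in the scene too. What is shaped like the bar but blue or red is not meant.

How it is judged:
On the way, in this order (a step that is already met when the one before it is completed fails the run):
1. the knob has been broken loose while the stop is still locked in place (value of joint knob above 0.45 rad and distance of stop from where it was at the start of the episode below 0.003 m), for 0.1 s.
2. the knob has been turned on as far as it goes (over 1.85 rad) (value of joint knob above 1.85 rad), for 0.2 s.
3. the stop presses lightly (over 1 N) against the end of the bar (contact force between stop and bar above 1 N), for 0.05 s.
At the end, for the whole second after the job is handed in: The knob is past 1.85 rad; the stop's face is against the bar's end (gap under 2 mm), the bar's end is less than 4 mm from where it began, and both are at rest (value of joint knob above 1.85 rad and y of bar_end in the frame of stop_face between -0.003 and 0.002 m and distance of bar_end from where it was at the start of the episode below 0.004 m and linear speed of each of stop, bar below 0.005 m/s); the robot touches nothing.
It fails at once if the stop presses on the bar with more than 20 N (contact force between stop and bar above 20 N).
It fails at once if the bar's end is shifted by more than 6 mm (distance of bar_end from where it was at the start of the episode above 0.006 m).
It fails at once if a bystander is moved by more than 20 mm (distance of any of wrench, screwdriver, offcut, tape, jar, can, square from where it was at the start of the episode above 0.02 m).
It also fails if it takes over 64 s, if anything falls off the work surface, if the arm or the gripper's body presses on something with over 40 N, if the wrist force passes 120 N, or if a joint passes its speed limit or range.

## Working session

There is one attempt and no reset: what is moved stays moved. The work goes in short steps, each a Python script; the robot and the scene stay as the last script left them, time stands still between calls to the robot, and variables do not carry over. Pictures are saved under pics/ and viewed, and the job is handed in when it is done.

```bash
ls; mkdir -p pics
python3 - <<'E'
from bench import manip, eoat, solver, imaging
import cv2
for n in("side","top"):
    im=imaging.get_image(n); cv2.imwrite(f"pics/{n}0.png",im[:,:,::-1])
    print(imaging.get_calibration(n))
print(manip.get_state())
E
```

```text
pics
{'fx': 376.75520594259245, 'fy': 376.75520594259245, 'cx': 317.47565682096854, 'cy': 209.32016980541945, 'D': array([-0.09200195,  0.        ,  0.        ,  0.        ,  0.        ]), 'xyz': array([0.28103277, 0.67993676, 0.94732822]), 'rotation': array([-0.17454513,  0.93027083, -0.3165101 ,  0.06286121])}
{'fx': 452.4965408574677, 'fy': 452.4965408574677, 'cx': 315.2553581114897, 'cy': 205.6674644498958, 'D': array([-0.12554452,  0.        ,  0.        ,  0.        ,  0.        ]), 'xyz': array([0.39580101, 0.04148898, 1.1844019 ]), 'rotation': array([ 0.71084468, -0.70074037,  0.03545269, -0.04904977])}
{'time_s': 0.1, 'joints': array([ 1.54061264e+00,  3.85514381e-01,  6.77455401e-03, -4.15031453e-04,
       -1.19399615e+00, -2.58581775e-01]), 'qd': array([-0.00090486,  0.00063877,  0.00300766,  0.00158999,  0.0007912 ,
       -0.00064094]), 'joint_torque': array([-6.89581179e-05, -3.93318522e+01,  1.88930601e+01,  4.19800624e+00,
       -2.60286361e-03,  6.20741474e-06]), 'eef_pos': array([0.17786459, 0.59877404, 0.30291755]), 'tool_rot': array([ 9.89583409e-01, -1.43957283e-01, -8.11147883e-05,  9.85487252e-04]), 'ft_force': array([-0.44973831, -0.44045454,  0.15826676]), 'ft_torque': array([-0.05523882,  0.06914344, -0.00966973]), 'width': 0.08528040575002559}
```

View pics/top0.png

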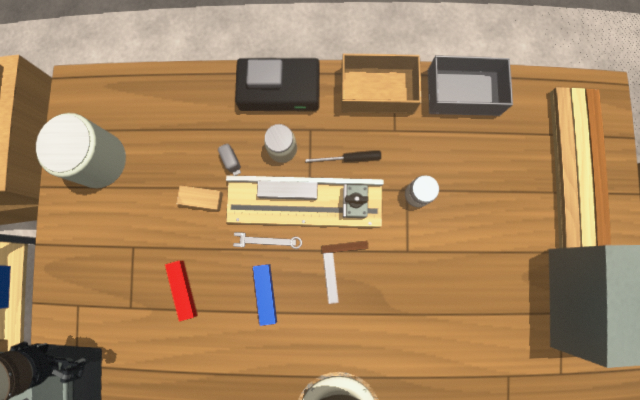

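View pics/side0.png

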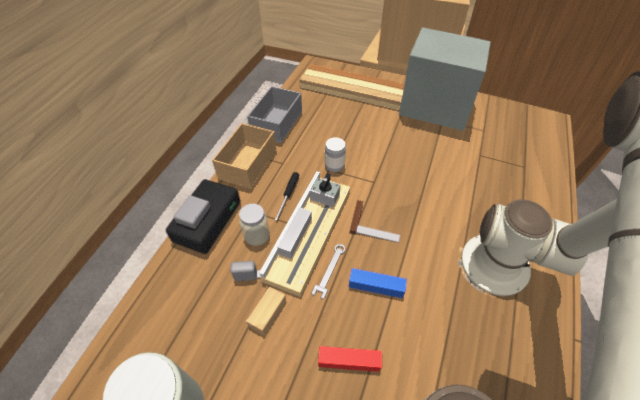

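The top view shows the bed at px (228–383, 178–227), the knob near (357,199) and the bar near (287,189). The fence is on the far side. I'll enlarge both views to get features.

```bash
cat > h.py <<'E'
import numpy as np, cv2
from scipy.spatial.transform import Rotation as R
from bench import manip, eoat, solver, imaging
def cal(n):
    c=imaging.get_calibration(n)
    K=np.array([[c['fx'],0,c['cx']],[0,c['fy'],c['cy']],[0,0,1]]); return K,c['D'],np.array(c['xyz']),R.from_quat(c['rotation']).as_matrix()
def rays(n,px):
    K,D,o,Rm=cal(n); u=cv2.undistortPoints(np.array(px,float).reshape(-1,1,2),K,D).reshape(-1,2)
    return o,(Rm@np.c_[u,np.ones(len(u))].T).T
def onz(n,px,z):
    o,d=rays(n,px); return o+d*((z-o[2])/d[:,2])[:,None]
def proj(n,P):
    K,D,o,Rm=cal(n); p,_=cv2.projectPoints(((np.array(P,float).reshape(-1,3)-o)@Rm).reshape(-1,1,3),np.zeros(3),np.zeros(3),K,D); return p.reshape(-1,2)
def crop(n,name,x0,y0,x1,y1,s):
    im=imaging.get_image(n); cv2.imwrite(f"pics/{name}.png",cv2.resize(im[y0:y1,x0:x1,::-1],None,fx=s,fy=s,interpolation=cv2.INTER_CUBIC)); return im
E
python3 - <<'E'
import cv2
a=cv2.imread('pics/top0.png')[170:235,220:390];cv2.imwrite('pics/tc.png',cv2.resize(a,None,fx=4.5,fy=4.5,interpolation=cv2.INTER_CUBIC))
a=cv2.imread('pics/side0.png')[165:300,250:360];cv2.imwrite('pics/sc.png',cv2.resize(a,None,fx=4.4,fy=4.4,interpolation=cv2.INTER_CUBIC))
from h import *
for q,z in[((228,223),.03),((380,227),.03),((383,181),.056),((229,177),.056),((357,199),.11)]: print(onz('top',[q],z))
E
```

```text
[[0.48634903 0.28924186 0.03      ]]
[[ 0.4816292  -0.10155062  0.03      ]]
[[ 0.59634784 -0.10615094  0.056     ]]
[[0.60205254 0.28569854 0.056     ]]
[[ 0.54215574 -0.03653967  0.11      ]]
```

View pics/tc.png

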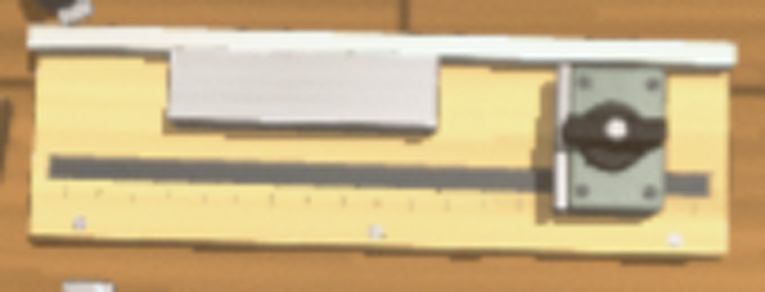

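View pics/sc.png

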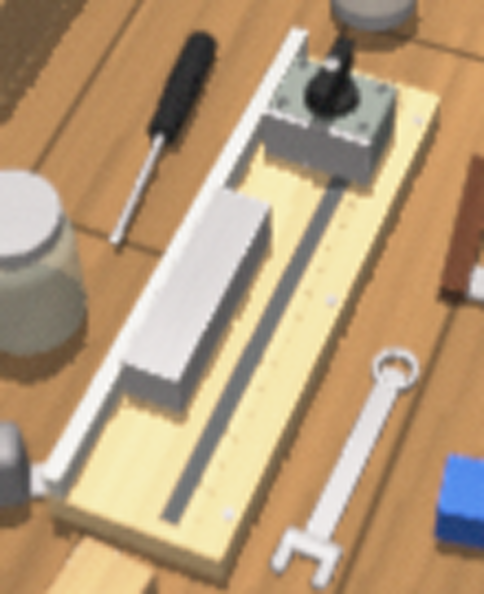

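Top crop: the wing spans crop px (563–665, 130), i.e. full-image (345–368, 199). The stop's white plate edge is at crop x≈562 and the bar's near end at x≈438. I'll measure these with masks.

Run:
```python
from h import *
im=cv2.imread('pics/top0.png')
def big(mask,roi):
    x0,y0,x1,y1=roi; m=np.zeros_like(mask);m[y0:y1,x0:x1]=mask[y0:y1,x0:x1]
    c,_=cv2.findContours(m,cv2.RETR_EXTERNAL,cv2.CHAIN_APPROX_NONE); return max(c,key=cv2.contourArea),m
S=6
up=cv2.resize(im,None,fx=S,fy=S,interpolation=cv2.INTER_CUBIC); conv=lambda p:(np.array(p,float)+.5)/S-.5
hsv=cv2.cvtColor(up,cv2.COLOR_BGR2HSV)
def rect(mask,roi,z,name):
    c,_=big(mask.astype(np.uint8)*255,[r*S for r in roi]); r=cv2.minAreaRect(c); b=cv2.boxPoints(r)
    W=onz('top',conv(b),z); C=W.mean(0)
    e=[W[1]-W[0],W[2]-W[1]]; e.sort(key=lambda v:-np.linalg.norm(v)); a=np.degrees(np.arctan2(e[0][1],e[0][0]))%180
    print(name,'px',conv(r[0]).round(1),'c',C.round(4),'dims',[round(np.linalg.norm(v),4) for v in e],'ang',round(a,2)); print(W.round(4)[:,:2].tolist(),conv(b).round(1).tolist())
v=hsv[...,2];s=hsv[...,1]
rect(v<90,(340,188,372,208),.11,'knob')
rect((s<60)&(v>100),(340,180,368,218),.075,'stop top')
rect((s<40)&(v>150),(252,183,322,200),.07,'bar')
rect((s>70)&(v>160)&(hsv[...,0]>18),(224,170,388,232),.03,'bed')
# fence top line
for q in [(20,0)]:pass
cv2.imwrite('pics/m.png',np.hstack([((s<40)&(v>150)).astype(np.uint8)[170*S:235*S,220*S:320*S]*255])[::1])
```

```text
knob px [355.8 200.6] c [ 0.5383 -0.0336  0.11  ] dims [np.float64(0.052), np.float64(0.0314)] ang 90.76
[[0.5537, -0.0075], [0.5544, -0.0595], [0.523, -0.0595], [0.5223, -0.0077]] [[344.9, 194.1], [366.6, 194.1], [366.6, 207.1], [344.9, 207.1]]
stop top px [353.5 198.2] c [ 0.5489 -0.0304  0.075 ] dims [np.float64(0.0932), np.float64(0.0692)] ang 0.5
[[0.5019, 0.0036], [0.5951, 0.0044], [0.596, -0.0648], [0.5028, -0.0649]] [[339.6, 216.9], [339.6, 179.6], [367.4, 179.6], [367.4, 216.9]]
bar px [287.1 189.9] c [0.5683 0.135  0.07  ] dims [np.float64(0.1514), np.float64(0.0393)] ang 89.84
[[0.5488, 0.2102], [0.5881, 0.2109], [0.5877, 0.0595], [0.5486, 0.0595]] [[256.9, 197.3], [257.1, 181.7], [317.4, 182.6], [317.2, 198.1]]
bed px [304.1 204.1] c [0.5382 0.0947 0.03  ] dims [np.float64(0.4047), np.float64(0.1075)] ang 89.04
[[0.4876, 0.2953], [0.5951, 0.2965], [0.5883, -0.1082], [0.4819, -0.105]] [[225.7, 222.5], [226.9, 181.4], [382.5, 185.8], [381.3, 226.9]]
```

Run:
```python
from h import *
import cv2
T=lambda x,y:((x+.5)/4.5+220-.5,(y+.5)/4.5+170-.5)
Sd=lambda x,y:((x+.5)/4.4+250-.5,(y+.5)/4.4+165-.5)
for n,q,z in[('plateL top',(558,64),.075),('plateL bot',(556,208),.075),('backR top',(664,68),.075),('backR bot',(663,210),.075),('wingL',(562,130),.11),('wingR',(666,130),.11),('dot',(616,128),.11),('bar near',(438,128),.07),('barnear far',(438,58),.07)]:
    print(n,onz('top',[T(*q)],z).round(4))
for n,q,z in[('face L',(262,125),.075),('face R',(378,140),.075),('back R',(396,97),.075),('bar nearR',(270,208),.07),('bar nearL',(222,192),.07),('dot',(330,64),.11)]:
    print('side',n,onz('side',[Sd(*q)],z).round(4))
a=cv2.imread('pics/side0.png')[168:225,300:350];cv2.imwrite('pics/sk.png',cv2.resize(a,None,fx=10,fy=10,interpolation=cv2.INTER_CUBIC))
a=cv2.imread('pics/top0.png')[178:222,310:375];cv2.imwrite('pics/tk.png',cv2.resize(a,None,fx=12,fy=12,interpolation=cv2.INTER_CUBIC))
```

```text
plateL top [[ 0.5845 -0.0057  0.075 ]]
plateL bot [[ 0.5047 -0.0052  0.075 ]]
backR top [[ 0.583  -0.0642  0.075 ]]
backR bot [[ 0.5043 -0.0638  0.075 ]]
wingL [[ 0.543  -0.0066  0.11  ]]
wingR [[ 0.5437 -0.062   0.11  ]]
dot [[ 0.5444 -0.0353  0.11  ]]
bar near [[0.5487 0.0601 0.07  ]]
barnear far [[0.5879 0.0607 0.07  ]]
side face L [[0.5778 0.0063 0.075 ]]
side face R [[ 0.4989 -0.0097  0.075 ]]
side back R [[ 0.5003 -0.0509  0.075 ]]
side bar nearR [[0.5474 0.0674 0.07  ]]
side bar nearL [[0.5824 0.0665 0.07  ]]
side dot [[ 0.5432 -0.0335  0.11  ]]
```

View pics/sk.png

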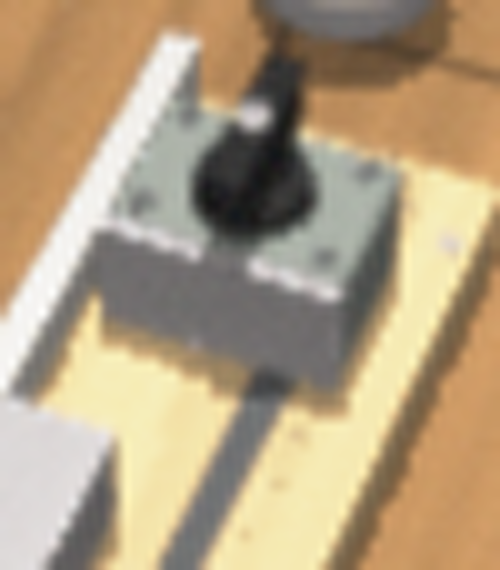

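View pics/tk.png

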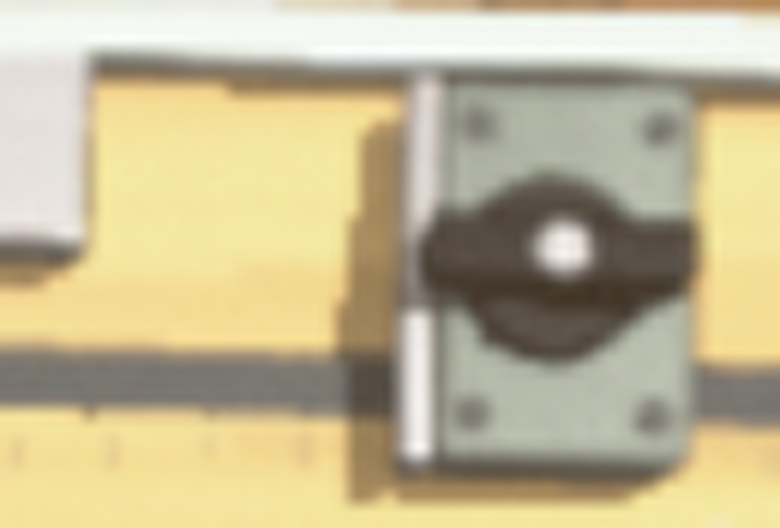

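Both views agree on the knob axis, about (0.5438, −0.0345), with the bed yawed about −0.6°. The stop's face is at y≈−0.005 and the bar's end at y≈0.0605, a 66 mm gap that falls within the stated 40–110 mm. Next I'll plan the grasp with the fingertips just above the 85 mm collar, leaving wrist range for the full turn.

```bash
cat >> h.py <<'E'
YAW=np.radians(-0.6)
K0=np.array([0.5438,-0.0347])
def down(a): # jaw (tool y) axis at world angle a, pointing down
    y=np.array([np.cos(a),np.sin(a),0]); z=np.array([0,0,-1.]); x=np.cross(y,z); return R.from_matrix(np.c_[x,y,z]).as_quat()
E
python3 - <<'E'
from h import *
for a in (0,np.pi):
  for z in(.25,.161):
    for t in (0,2.15): 
        q=solver.ik([*K0,z],down(YAW+a+t)); print(a,z,t,None if q is None else q.round(3))
E
```

```text
0 0.25 0 [ 0.234  0.296 -0.269  0.    -1.006  2.897]
0 0.25 2.15 [ 0.234  0.296 -0.269  0.    -1.006 -1.236]
0 0.161 0 [ 0.234  0.399 -0.376  0.    -0.796  2.897]
0 0.161 2.15 [ 0.234  0.399 -0.376  0.    -0.796 -1.236]
3.141592653589793 0.25 0 [ 0.234  0.296 -0.269  0.    -1.006 -0.244]
3.141592653589793 0.25 2.15 [ 0.234  0.296 -0.269  0.    -1.006  1.906]
3.141592653589793 0.161 0 [ 0.234  0.399 -0.376  0.    -0.796 -0.244]
3.141592653589793 0.161 2.15 [ 0.234  0.399 -0.376  0.    -0.796  1.906]
```

Run:
```python
from h import *
o=down(YAW+np.pi)
manip.move_ptp([*K0,.24],o)
eoat.set_gripper(.05)
manip.servo_line([*K0,.175],v=.1)
s=manip.get_state(); print(s['time_s'],s['eef_pos'],s['width'],s['ft_force'])
crop('side','g0',260,100,400,240,4); crop('top','g0t',290,150,420,240,5)
```

```text
3.9417 [ 0.54424939 -0.03467604  0.17549304] 0.050252012481820284 [-0.57601594 -0.27540596  0.12669663]
```

View pics/g0.png

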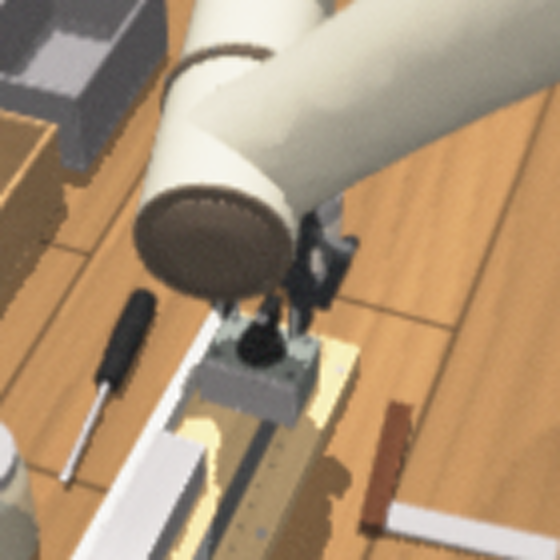

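View pics/g0t.png

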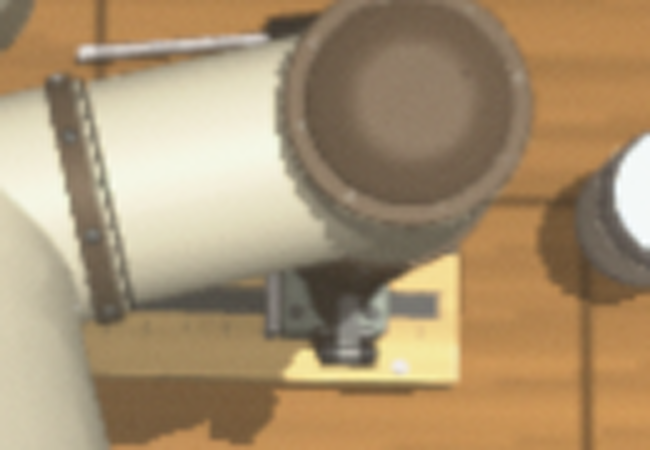

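The side view shows the fingers straddling the knob, at crop (225,305) and (300,310) with the wing at (262,330). I'll descend, grip at 120 N and check the forces.

Run:
```python
from h import *
manip.servo_line([*K0,.161],v=.05)
s=manip.get_state(); print(s['eef_pos'],s['ft_force'])
w=eoat.set_gripper(.0,120)
s=manip.get_state(); print(s['time_s'],s['eef_pos'],s['width'],s['ft_force'],s['ft_torque'],s['joints'])
```

```text
[ 0.5436117  -0.03474832  0.1605241 ] [ 0.25800795 -0.17050669 -0.43217118]
4.9083 [ 0.54417497 -0.03466733  0.16156286] 0.011659221522358957 [ 0.78439284 -0.29342766  3.49204252] [ 0.01259263  0.07187289 -0.01953719] [ 2.33906271e-01  3.98446346e-01 -3.74837184e-01  3.21428615e-04
 -7.96346825e-01 -2.44424815e-01]
```

Width 11.7 mm on the 14 mm wing, and the lateral force is under 1 N, so the grasp is centred. Next is the break-loose twist.

Run:
```python
from h import *
q=np.array(manip.get_state()['joints']); q0=-.2444
for d in(.1,.2,.3,.45,.6):
    q[5]=q0+d; manip.move_joints(q); s=manip.get_state()
    print(s['time_s'],d,s['joints'][5].round(3),s['width'].round(4),s['ft_force'].round(2),s['ft_torque'].round(3))
```

```text
Traceback (most recent call last):
AttributeError: 'float' object has no attribute 'round'
```

Run:
```python
from h import *
q=np.array(manip.get_state()['joints']); q0=-.2444
for d in(.1,.2,.3,.45,.6):
    q[5]=q0+d; manip.move_joints(q); s=manip.get_state()
    print(s['time_s'],d,round(s['joints'][5]-q0,3),s['width'],s['ft_force'].round(2),s['ft_torque'].round(3))
```

```text
5.4083 0.1 0.099 0.011519098809531409 [ 0.6  -0.64  1.71] [-0.193 -0.128 -0.17 ]
5.6583 0.2 0.198 0.011513093840726182 [-0.33 -0.33  2.58] [-0.155  0.3   -0.229]
5.9083 0.3 0.296 0.011678117649152298 [-0.04  0.09  0.82] [-0.001  0.16   0.072]
6.175 0.45 0.445 0.011309695611954636 [-0.37 -0.03  2.01] [-0.002  0.301  0.058]
6.4417 0.6 0.594 0.01170877505969781 [-0.59 -0.17  2.42] [-0.1    0.31   0.015]
```

Width stayed at about 11.6 mm throughout. That suggests the wing turned with the pads, but the torque reading is ambiguous, so I'll check visually.

Run:
```python
from h import *
s=manip.get_state(); print(s['time_s'],s['joints'][5]+.2444,s['width'],s['ft_torque'])
crop('side','g1',295,150,365,220,8)
```

```text
6.4417 0.5942075458327578 0.01170877505969781 [-0.1004904   0.31021575  0.0154374 ]
```

View pics/g1.png

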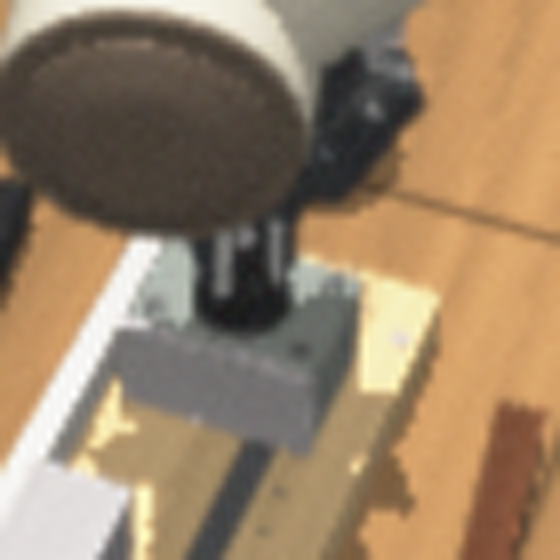

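The fingers (crop 215–290, 220–300) hold the wing between them, and the stop hasn't moved. I'll turn on to the end stop, watching the torque.

Run:
```python
from h import *
q=np.array(manip.get_state()['joints']); q0=-.2444
for d in(.8,1.1,1.4,1.7,1.9,2.0,2.06,2.1):
    q[5]=q0+d; manip.move_joints(q); s=manip.get_state()
    print(s['time_s'],d,round(s['joints'][5]-q0,3),round(s['width'],4),s['ft_force'].round(2),s['ft_torque'].round(3))
    if abs(s['ft_torque'][2])>.35: break
manip.wait(.3)
crop('side','g2',295,150,365,220,8)
s=manip.get_state(); print(s['eef_pos'],s['ft_torque'])
```

```text
6.8 0.8 0.795 0.0113 [-1.08 -0.26  3.07] [-0.119  0.261  0.044]
7.1917 1.1 1.095 0.0112 [-1.06 -0.16  1.58] [-0.302  0.3   -0.021]
7.5833 1.4 1.395 0.0113 [-0.9  -1.85  1.76] [-0.608  0.378  0.055]
7.975 1.7 1.695 0.0114 [-1.16 -2.64  2.06] [-0.96   0.319  0.038]
8.2833 1.9 1.894 0.0115 [-0.39 -2.49  1.33] [-0.904  0.325  0.051]
8.5333 2.0 1.995 0.0113 [-1.58 -2.92  1.94] [-0.856  0.326  0.029]
8.7833 2.06 2.056 0.0117 [-1.38 -2.38  2.65] [-0.944  0.41   0.038]
9.0333 2.1 2.097 0.0117 [-1.25 -2.84  1.64] [-0.907  0.374 -0.004]
[ 0.54395372 -0.03474461  0.16157321] [-0.90743715  0.4202347  -0.13397805]
```

View pics/g2.png

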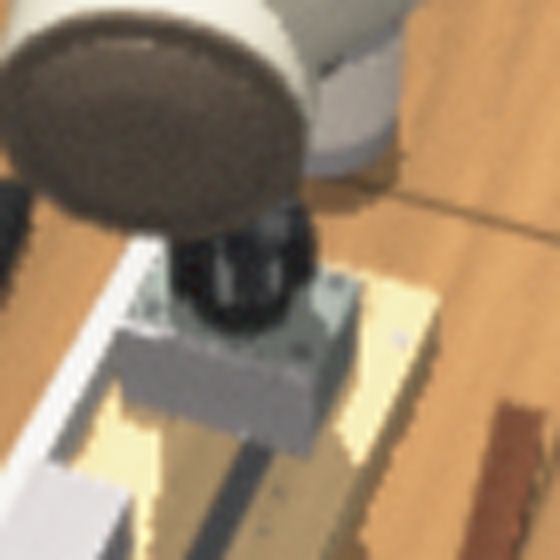

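Run:
```python
from h import *
q=np.array(manip.get_state()['joints']); q0=-.2444
for d in(2.14,2.18,2.22,2.26):
    q[5]=q0+d; manip.move_joints(q); manip.wait(.1); s=manip.get_state()
    print(s['time_s'],d,round(s['joints'][5]-q0,3),round(s['width'],4),s['ft_force'].round(2),s['ft_torque'].round(3))
    if abs(s['ft_torque'][2])>.3: break
```

```text
9.7333 2.14 2.138 0.0115 [-1.24 -2.24  2.78] [-0.735  0.399 -1.004]
```

The end stop is clearly reached (1.0 N m at 2.14 rad). I'll back off to 2.1 rad to unload it and slide the stop along +y, first most of the gap and then in small force-checked steps.

Run:
```python
from h import *
q=np.array(manip.get_state()['joints']); q[5]=-.2444+2.105; manip.move_joints(q); 
s=manip.get_state(); print(s['time_s'],s['ft_force'].round(2),s['ft_torque'].round(3))
p0=np.array([K0[0],K0[1],s['eef_pos'][2]]); u=np.array([-np.sin(YAW),np.cos(YAW),0])
for d in(.015,.03,.045,.055,):
    manip.servo_line(p0+u*d,v=.03); s=manip.get_state()
    print(s['time_s'],d,s['eef_pos'].round(4),s['ft_force'].round(2),s['ft_torque'].round(3),round(s['width'],4))
crop('side','g3',255,150,355,250,6)
```

```text
9.9833 [-1.25 -2.91  1.52] [-0.927  0.328 -0.271]
10.6333 0.015 [ 0.5441 -0.019   0.1616] [-1.33  0.84  1.12] [ 0.23   0.305 -0.167] 0.0115
11.2833 0.03 [ 0.5443 -0.0042  0.1616] [0.44 0.71 1.12] [ 0.005 -0.086 -0.235] 0.0116
11.9333 0.045 [0.5445 0.0109 0.1616] [ 1.65 -0.46 -1.01] [-0.076 -0.479 -0.169] 0.0113
12.4167 0.055 [0.5446 0.0206 0.1616] [ 2.81 -0.29 -1.22] [-0.321 -0.945 -0.141] 0.0114
```

View pics/g3.png

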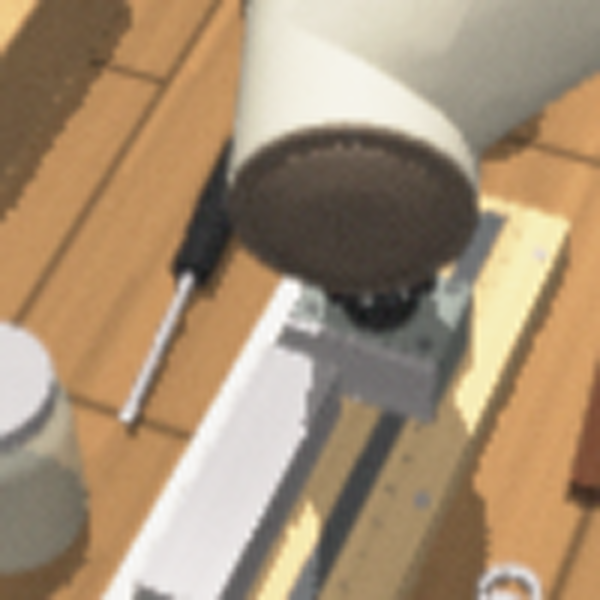

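The stop follows the hand and a narrow gap remains (crop ~ (290,345)). The side force shows the bed's yaw is a touch larger, so I'll adjust x and approach in 0.5 mm steps.

Run:
```python
from h import *
s=manip.get_state()
p0=np.array([K0[0],K0[1],s['eef_pos'][2]]); u=np.array([0.0145,1,0])
p=p0+u*.055; 
for d in np.arange(.056,.0725,.0005):
    manip.servo_line(p0+u*d,v=.008); s=manip.get_state(); f=s['ft_force']
    manip.wait(.1); g=manip.get_state()['ft_force']
    print(round(s['time_s'],2),round(d,4),s['eef_pos'][:2].round(4),f[:2].round(2),g[:2].round(2))
    if min(f[1],g[1])<-4.5: break
crop('side','g4',255,150,355,250,6)
```

```text
12.74 0.056 [0.5447 0.0212] [ 3.59 -3.12] [ 3.43 -2.44]
13.09 0.0565 [0.5447 0.0217] [ 3.62 -3.09] [ 3.75 -3.08]
13.44 0.057 [0.5447 0.0222] [ 4.1  -2.27] [ 3.9  -3.99]
13.79 0.0575 [0.5447 0.0228] [ 3.97 -3.02] [ 4.75 -4.48]
14.14 0.058 [0.5447 0.0233] [ 4.81 -3.47] [ 4.06 -3.66]
14.49 0.0585 [0.5447 0.0238] [ 3.83 -2.18] [ 4.41 -3.21]
14.84 0.059 [0.5447 0.0243] [ 3.69 -3.29] [ 3.78 -2.61]
15.19 0.0595 [0.5447 0.0248] [ 4.06 -3.93] [ 5.2  -2.44]
15.54 0.06 [0.5447 0.0253] [ 3.45 -3.35] [ 4.25 -2.64]
15.89 0.0605 [0.5448 0.0258] [ 4.03 -3.31] [ 3.59 -2.13]
16.24 0.061 [0.5448 0.0263] [ 4.36 -3.76] [ 4.29 -2.13]
16.59 0.0615 [0.5448 0.0268] [ 4.03 -3.33] [ 3.98 -2.92]
16.94 0.062 [0.5448 0.0273] [ 4.49 -2.62] [ 3.97 -2.05]
17.29 0.0625 [0.5448 0.0278] [ 4.54 -3.22] [ 4.56 -3.72]
17.64 0.063 [0.5448 0.0283] [ 4.44 -3.14] [ 4.41 -2.34]
17.99 0.0635 [0.5448 0.0288] [ 4.   -3.28] [ 3.83 -2.  ]
18.34 0.064 [0.5448 0.0293] [ 4.27 -2.9 ] [ 3.99 -2.89]
18.69 0.0645 [0.5448 0.0298] [ 4.46 -2.26] [ 4.39 -3.26]
19.04 0.065 [0.5448 0.0303] [ 3.5  -2.74] [ 4.56 -2.75]
19.39 0.0655 [0.5448 0.0308] [ 3.88 -3.09] [ 5.14 -2.64]
19.74 0.066 [0.5448 0.0313] [ 4.44 -3.13] [ 4.65 -2.56]
20.09 0.0665 [0.5448 0.0314] [ 5.29 -3.6 ] [ 4.54 -3.86]
20.44 0.067 [0.5448 0.0315] [ 5.36 -7.53] [ 4.73 -6.24]
```

View pics/g4.png

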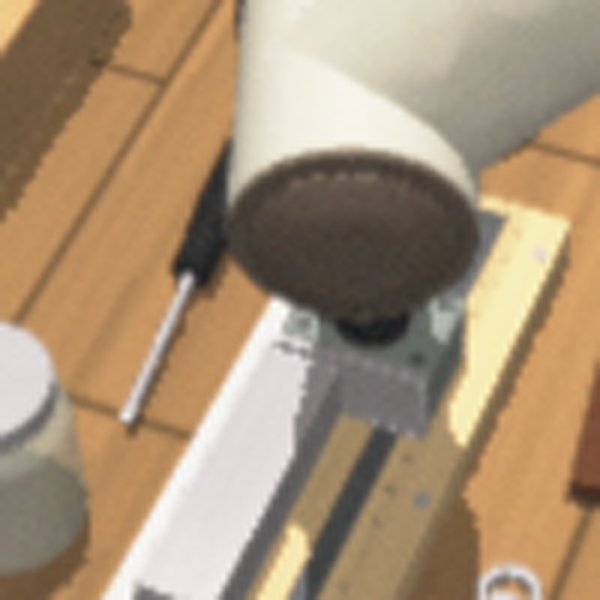

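Contact is made: travel stalled at 66.3 mm (expected 66) while the push rose from 3 N to about 7 N, so about 4 N is on the bar. Now I'll release and lift straight up.

Run:
```python
from h import *
eoat.set_gripper(.045)
s=manip.get_state(); print(s['eef_pos'],s['width'],s['ft_force'])
p=s['eef_pos']
manip.servo_line([p[0],p[1],.30],v=.1)
manip.move_joints([1.541,0.385,0.008,0,-1.194,-0.259])
s=manip.get_state(); print(s['time_s'],s['ft_force'])
im=crop('top','e1',220,170,390,235,4.5); cv2.imwrite('pics/e1full.png',im[:,:,::-1])
crop('side','e2',250,165,360,300,4.4)
```

```text
[0.54439719 0.03257324 0.16160385] 0.04482655652672946 [-0.19351972  0.12263534  0.10665185]
24.9417 [-0.28831456 -0.18011346 -0.61962389]
```

View pics/e1.png

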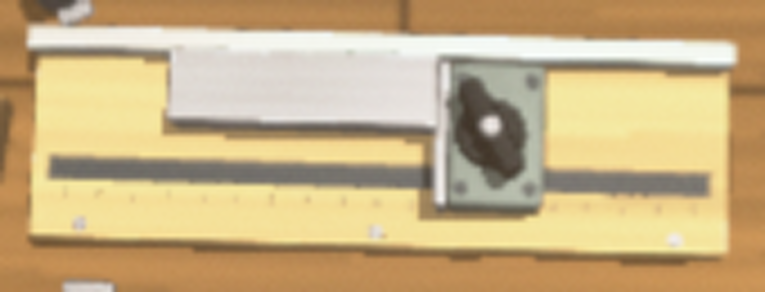

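View pics/e2.png

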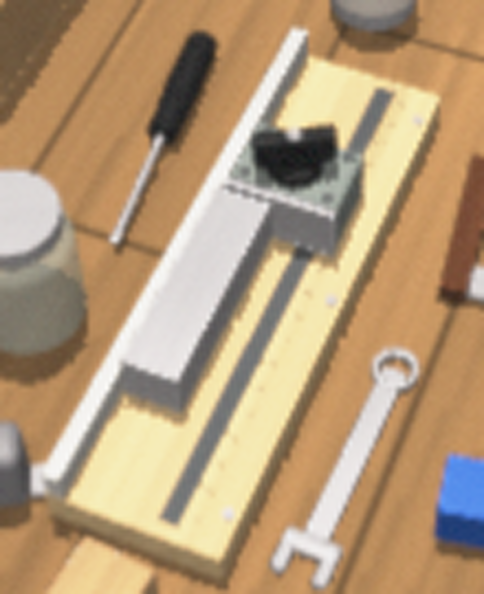

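View pics/e1full.png

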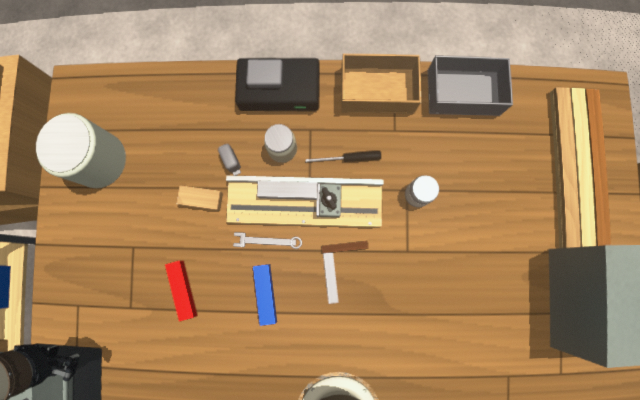

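The top view shows the wing ends at crop (463,85) and (517,178), about 120° (2.09 rad) from the start. The plate at x≈437 is against the bar. The bar's far end is still at x≈168 and the bystanders look unmoved.

Run:
```python
from h import *
a=cv2.imread('pics/top0.png').astype(int); b=cv2.imread('pics/e1full.png').astype(int)
d=(np.abs(a-b).max(2)>40); ys,xs=np.where(d); print(xs.min(),xs.max(),ys.min(),ys.max(),d[:,:312].sum())
manip.close_job(); print(manip.get_state()['time_s'])
```

```text
10 368 184 392 265
the job is handed in; nothing more can be done
the job is handed in; nothing more can be done
```

I broke the knob loose, turned it on to its end stop, slid the stop about 66 mm until it touched the bar, let go and handed the job in. The clock was at about 25 s of the 64 s allowed; no verdict is reported.

**Knob:** The end stop showed up as a torque of about 1 N m at 2.14 rad of wrist turn. In the final picture the wing stands about 120° (2.09 rad) from where it began, above the 1.85 rad needed. I did not see the full 0.6–0.8 N m break-loose torque, because I only read the sensor between steps. The pictures and the final wing angle show that the wing turned with the grip.

**Contact with the bar:** The travel stalled where the images predicted, while the push rose from about 3 N of sliding friction to about 7 N. That puts roughly 4 N on the bar. The final views show the stop's plate against the bar with no visible gap, and the bar's far end at the same pixel as before.

**Bystanders:** They look unmoved by eye. A before-and-after picture comparison did not confirm this: it found 265 changed pixels left of column 312. Part of that range is the parked arm at lower left, but I did not separate out the rest before handing in.

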